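# Roll the curing caddy into its bay

### The job

The low slatted caddy with three curing soap bars has to go into its plywood bay. Push it by the wooden end rail at its back: first straight ahead until all four swivel castors trail straight behind, then steer it between the kerbs and press it home by feel, nose first, until the roller catch has dropped behind the ridge on its steel nose and holds it. Push gently, well under 18 N, let go once it is held, keep your hand off the soap bars so that they stay in their places on the slats, and neither push against the bay yourself nor shift the other things on the table.

Things in the scene. Friction and masses are not known exactly. Their poses are not given: they have to be found in the camera images.
- caddy: slatted wooden deck on four free swivel castors without brakes, about 1 kg with the soap; deck 170 mm long (x, forward to the steel nose), 120 mm wide (y), underside 34 and top 50 mm above the table; origin on the table under its middle. Nose to the robot's left (about +y). Soap tops at 76 mm. It rolls at about 0.5 N and coasts a few mm when let go; too wide to grip
- rear_edge (a point): middle of the deck's flat upright rear face, 85 mm behind the caddy's origin, 42 mm above the table: the place to push. Two opened fingers side by side along this face (120 mm wide) steer it well and hardly slide on it; swinging castors kick the caddy a little sideways, and roughly 60 mm of straight push brings all of them round
- ridge (a point): crest of the ridge on the steel nose, 105 mm ahead of the caddy's origin, 50 mm above the table. The nose is 34 mm wide and reaches 120 mm ahead of the origin; a 35 degree ramp climbs from its tip to the ridge, behind it lies a notch for the roller
- wheel_fl (a point): hub of the front left castor's twin wheel (25 mm across, 21 mm wide, dark), 12.5 mm above the table. Its swivel pivot is at x = 68, y = 30 mm in the caddy's frame; the hub circles it at 13 mm. It trails straight when it lies 13 mm behind the pivot (towards the caddy's -x); now it stands swung out
- wheel_fr (a point): hub of the front right castor's twin wheel (25 mm across, 21 mm wide, dark), 12.5 mm above the table. Its swivel pivot is at x = 68, y = -30 mm in the caddy's frame; the hub circles it at 13 mm. It trails straight when it lies 13 mm behind the pivot (towards the caddy's -x); now it stands swung out
- wheel_rl (a point): hub of the rear left castor's twin wheel (25 mm across, 21 mm wide, dark), 12.5 mm above the table. Its swivel pivot is at x = -52, y = 30 mm in the caddy's frame; the hub circles it at 13 mm. It trails straight when it lies 13 mm behind the pivot (towards the caddy's -x); now it stands swung out
- wheel_rr (a point): hub of the rear right castor's twin wheel (25 mm across, 21 mm wide, dark), 12.5 mm above the table. Its swivel pivot is at x = -52, y = -30 mm in the caddy's frame; the hub circles it at 13 mm. It trails straight when it lies 13 mm behind the pivot (towards the caddy's -x); now it stands swung out
- dock: plywood bay screwed to the table: two kerbs 44 mm high, 18 mm thick, 130 mm apart (slippery strips inside), flared at the mouth, closed by a back rail that carries the catch. x points the way in (robot's left, about +y); origin on the table between the kerbs where their straight part begins. With the caddy home, its origin lies somewhere between 9 and 64 mm past this one, on the middle line
- mouth (a point): middle of the bay's mouth on the table, between the tips of the flares, 27 mm before the bay's origin; the mouth is about 153 mm wide here
- buffer_zero (a point): point on the bay's middle line 130 mm past its origin, 40 mm up. The catch (white 12 mm roller on a spring arm, and a black rubber buffer that meets the tip of the caddy's nose) sits on a block clamped in slots: the buffer's face is 0 to 50 mm past this point; where is not given and must be felt. The push: 3 N up the ramp, a drop at the snap, then steep, 6 N per mm, rigid after 3 mm
- bar_0: cream or tan cured soap bar, 42 x 63 x 26 mm, 0.11 kg, lying loose on the slats at the caddy's rear; origin at the centre of its underside
- bar_1: cream or tan cured soap bar, 42 x 63 x 26 mm, 0.11 kg, lying loose on the slats at the caddy's middle; origin at the centre of its underside
- bar_2: cream or tan cured soap bar, 42 x 63 x 26 mm, 0.11 kg, lying loose on the slats at the caddy's front; origin at the centre of its underside
- essence_3: small bottle with black cap and mauve filling, 31 mm across, 79 mm high, bystander; origin at its foot
- salve_pot: low round pot with a tan lid, 65 mm across, 29 mm high, bystander; origin at its foot
- green_bowl: small green bowl, 100 mm across, 48 mm high, bystander; origin at its foot
- carton_3: cream carton, 60 x 110 x 75 mm, bystander; origin at its underside's centre
There are look-alikes about, which are no part of the job. What is shaped like the bar_0 but red is not meant.

How it is judged:
On the way, in this order (a step that is already met when the one before it is completed fails the run):
1. all four castors trail straight behind their pivots (within about 25 degrees), the caddy's front edge still short of the bay's mouth (y of wheel_fl in the frame of caddy between 0.0245 and 0.0355 m and x of each of wheel_fl, wheel_fr in the frame of caddy below 0.059 m and y of wheel_fr in the frame of caddy between -0.0355 and -0.0245 m and y of wheel_rl in the frame of caddy between 0.0245 and 0.0355 m and x of each of wheel_rl, wheel_rr in the frame of caddy below -0.061 m and y of wheel_rr in the frame of caddy between -0.0355 and -0.0245 m and x of caddy in the frame of dock below -0.13 m and distance of caddy from where it was at the start of the episode above 0.02 m), for 0.1 s.
2. the caddy is between the kerbs, square to the bay (x of caddy in the frame of dock above -0.03 m and y of caddy in the frame of dock between -0.009 and 0.009 m and angle between the x axis of caddy and the x axis of dock, either way round below 0.08 rad), for 0.1 s.
At the end, for the whole second after the job is handed in: Caddy at rest in the bay, nose first: over 6 mm past the bay's origin, within 9 mm of its middle line and 0.08 rad of square, held by the catch (bay presses on it with 0.8 to 9 N, hand away). Each soap bar lies on the slats within 15 mm of its place (52 mm apart) (x of caddy in the frame of dock above 0.006 m and y of caddy in the frame of dock between -0.009 and 0.009 m and angle between the x axis of caddy and the x axis of dock, either way round below 0.08 rad and contact force between caddy and dock between 0.8 and 9 N and linear speed of caddy below 0.01 m/s and angle between caddy's own z axis and vertical below 0.05 rad and x of bar_0 in the frame of caddy between -0.067 and -0.037 m and y of bar_0 in the frame of caddy between -0.015 and 0.015 m and z of bar_0 in the frame of caddy between 0.045 and 0.056 m and x of bar_1 in the frame of caddy between -0.015 and 0.015 m and y of bar_1 in the frame of caddy between -0.015 and 0.015 m and z of bar_1 in the frame of caddy between 0.045 and 0.056 m and x of bar_2 in the frame of caddy between 0.037 and 0.067 m and y of bar_2 in the frame of caddy between -0.015 and 0.015 m and z of bar_2 in the frame of caddy between 0.045 and 0.056 m); the robot touches nothing.
It fails at once if the caddy is rammed into the bay or its buffer (more than 18 N between caddy and bay) (contact force between caddy and dock above 18 N).
It fails at once if the caddy is pushed with more than 18 N (contact force between the arm and caddy above 18 N).
It fails at once if the robot touches a soap bar (contact force between the arm and bar_0 above 0.5 N or contact force between the arm and bar_1 above 0.5 N or contact force between the arm and bar_2 above 0.5 N).
It fails at once if the robot pushes against the bay (contact force between the arm and dock above 3 N).
It fails at once if a bystander is shifted by more than 15 mm (distance of any of essence_3, salve_pot, green_bowl, carton_3 from where it was at the start of the episode above 0.015 m).
It also fails if it takes over 64 s, if anything falls off the work surface, if the arm or the gripper's body presses on something with over 40 N, if the wrist force passes 120 N, or if a joint passes its speed limit or range.

### The arm

A 6-joint arm with a two-finger parallel gripper is mounted at the origin on a cart in front of the work surface, level with it; the furniture and walls round the work are solid. World frame = base frame: x ahead of the robot, y to its left, z up, the work surface at z = 0. Lengths are in m, angles in rad, forces in N, time in s.
With the tool pointing down it reaches from about 0.35 to 0.85 m from the base axis. Payload 8.1 kg.
Tool frame: the origin (TCP) lies at the very end of the fingers, on their centre line; the grasp point (between the pads) lies 19 mm behind it; z points along the fingers, y is the line along which they close (so a half turn about z gives the same grasp; the last joint's range is limited). The gripper opens to 93 mm and grips with 3 to 60 N. Pads are 15 mm wide; open, the fingers measure 128 mm over their backs; the gripper's body (75 mm by 188 mm) begins 65 mm behind the grasp point.
Start: joints at [1.185, 0.13, 1.488, -0, 1.523, -0.085], TCP at [0.178, 0.573, 0.219] pointing down, gripper open.
Joint ranges: [-2.96, 2.96], [-0.89, 2.26], [0.02, 2.5], [-1.34, 4.48], [0, 2.73], [-2.66, 2.66]. Speed limits (rad/s): [2.39, 2.39, 2.79, 3.14, 3.14, 3.14].

### API

Orientations are given as a rotation vector (axis times angle).
In Python, from plant import monitor, eyes, ticket gives the robot as it stands.
- The arm moves only by the tool arm_command, never from a script. Its argument "deltas" is a list that holds one entry, the list of rows, each a list of 6 numbers: the shift along the world's x, y, z in cm, then the turn, a rotation vector about the world's x, y, z in degrees. In form: [[[tx, ty, tz, rx, ry, rz], ...]]. A call has 1 to 12 rows; each row shifts and turns the commanded pose from where the row before left it; what a row does not reach is not made up. A row lasts 1/12 s, in which the tool goes at most 41.7 mm and 7.16 degrees, less where a joint would pass 70% of its speed; a pose out of reach is approached as far as the arm can. A call is refused whole if a number of a shift passes 4.17 or a number of a turn 7.16, either way. A call with a gripper value outside its range is refused whole. "gripper" is the opening, from -1 (shut) to 1 (fully open), set as the call begins (left out, the last holds). The fingers move at their own pace and stop on an object; "squeeze" is the grip in N (left out, the last holds). Time passes only in rows, so rows that do not move let the fingers close. It gives the time, the measured TCP pose, the force, the opening and the grip force at its end, in the units of the state.
- monitor.read_state(): the state, without advancing time (a new reading comes with each control period).
- eyes.read_camera(name): name is "scene" or "side" or "wrist"; returns the picture (400x640x3 uint8, blue, green, red); there is no depth.
- eyes.camera_model(name): a dict with "fx", "fy", "cx", "cy" (pixels), "rvec" (rotation vector, rad) and "tvec" (3), from world to camera coordinates, as OpenCV has them. Camera axes: x right, y down, z forward; pixel columns grow to the right and rows downward; lengths in m; the calibration is good to about 2 mm. A picture is of the moment at which its call begins: read the wrist's pose just before it. camera_model takes no time and is no camera call; for the wrist camera it gives the pose at the moment of the call.
- ticket.close_job(): hands the job in; it is judged then, once.
The state is a dict: "t": time; "q": joint angles; "dq": joint speeds; "joint_torque": joint torques, N m; "tool_pos": TCP position; "orientation": TCP orientation; "force": force on the tool from outside, world axes, zero at the start; "wrist_torque": the same for the moment, N m; "opening": finger opening in m; "gripper_force": force on a finger pad.
Only numpy, scipy, OpenCV 4.12 (cv2) and the standard library are available. Lean on these libraries where they do the work, as an engineer would, in place of code of your own. Each camera call takes 0.05 s, during which the arm holds its last target. There are 200 camera calls.

## Working session

There is one attempt and no reset: what is moved stays moved. The work goes in short steps, Python scripts to look and compute and a tool call to move; the robot and the scene stay as the last step left them, time stands still between calls to the robot, and variables do not carry over. Pictures are saved under pics/ and viewed, at most 10 in all, crops included, and the job is handed in when it is done.

Besides the shell and the picture viewer there is one more tool, called in YAML: its name, and indented under it one key for each argument. arm_command: Moves the arm, as the interface text tells. Its arguments: {"type":"object","properties":{"deltas":{"type":"array"},"gripper":{"type":"number"},"squeeze":{"type":"number"}},"required":["deltas"]}

```bash
mkdir -p pics
cat > h.py <<'E'
import numpy as np, cv2
from plant import monitor, eyes, ticket
def shot(name,fn=None):
    m=eyes.camera_model(name); im=np.array(eyes.read_camera(name)); 
    if fn: cv2.imwrite('pics/'+fn,im)
    return m,im
def ray(m,px,z):
    R=cv2.Rodrigues(np.array(m['rvec'],float))[0]; t=np.array(m['tvec'],float).ravel()
    out=[]
    for (u,v),zz in zip(np.atleast_2d(px),np.broadcast_to(z,len(np.atleast_2d(px)))):
        d=R.T@np.array([(u-m['cx'])/m['fx'],(v-m['cy'])/m['fy'],1]); c=-R.T@t
        out.append(c+d*(zz-c[2])/d[2])
    return np.array(out)
def proj(m,P):
    K=np.array([[m['fx'],0,m['cx']],[0,m['fy'],m['cy']],[0,0,1.]])
    return cv2.projectPoints(np.array(P,float),np.array(m['rvec'],float),np.array(m['tvec'],float),K,None)[0][:,0]
def st():
    s=monitor.read_state(); print({k:np.round(s[k],3).tolist() for k in ('t','tool_pos','orientation','force','opening')}); return s
E
python3 - <<'E'
from h import *
st()
for n in ('scene','side'):
    m,im=shot(n,n+'0.png'); R=cv2.Rodrigues(np.array(m['rvec'],float))[0]; print(n,-R.T@np.array(m['tvec'],float).ravel(),m['fx'])
E
```

```text
{'t': 0.0, 'tool_pos': [0.178, 0.573, 0.218], 'orientation': [-0.471, -3.106, 0.003], 'force': [0.057, 0.811, 0.047], 'opening': 0.093}
scene [-0.25659579 -1.13432892  0.84186486] 512.0370524019088
side [0.27363681 0.88101785 0.78917253] 415.509663304755
```

View pics/scene0.png

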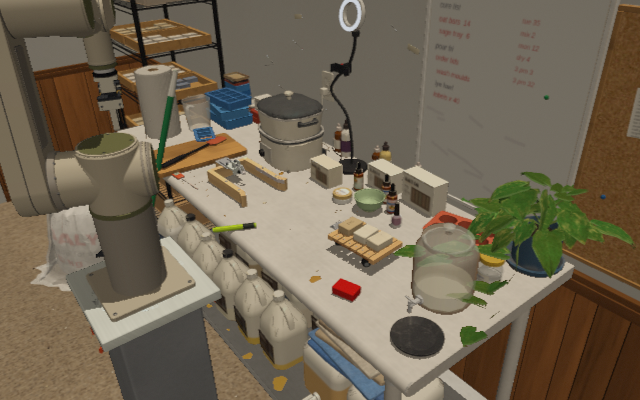

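View pics/side0.png

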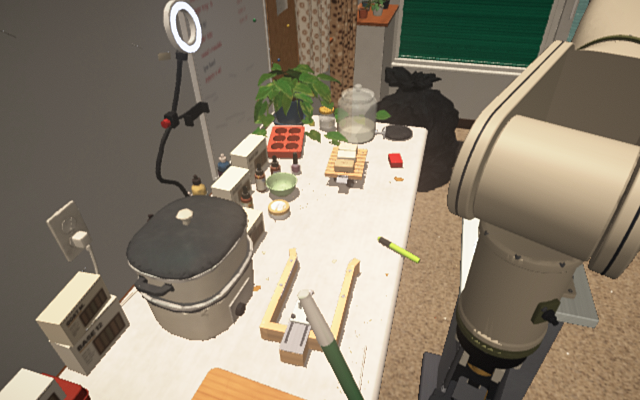

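The caddy is at about (365,240) in the scene view and (346,163) in the side view. The bay kerbs are at (227,186)/(266,174) in scene and (283,290)/(348,300) in side. The red bar at (346,289) in scene is the look-alike. Next I'll enlarge both.

Run:
```python
import cv2,numpy as np
a=cv2.imread('pics/scene0.png');b=cv2.imread('pics/side0.png')
def c(im,x,y,w,h,s): return cv2.resize(im[y:y+h,x:x+w],None,fx=s,fy=s,interpolation=cv2.INTER_CUBIC)
cv2.imwrite('pics/c1.png',np.vstack([c(a,310,200,133,75,6)[:300*2][:,:798][:300+150],])) 
# left: caddy side view; right: dock side view
cv2.imwrite('pics/c2.png',np.hstack([c(b,306,130,80,75,5),c(b,255,240,130,125,3)[:375,:390]]))
cv2.imwrite('pics/c3.png',c(a,195,145,110,70,7))
```

```text
(no output)
```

View pics/c1.png

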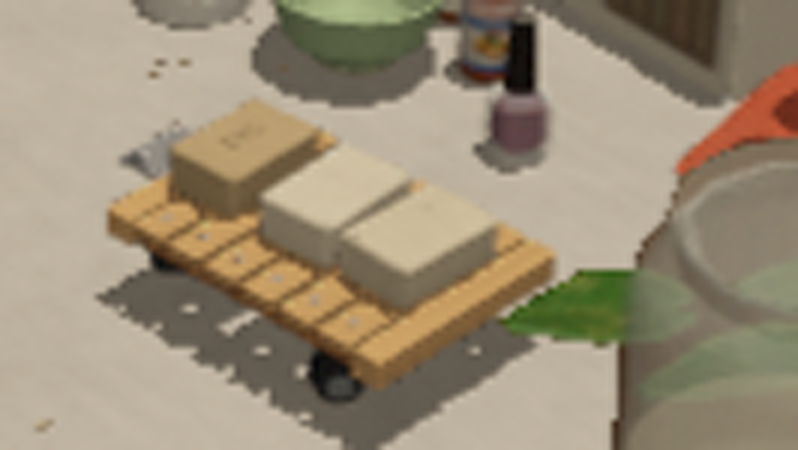

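View pics/c2.png

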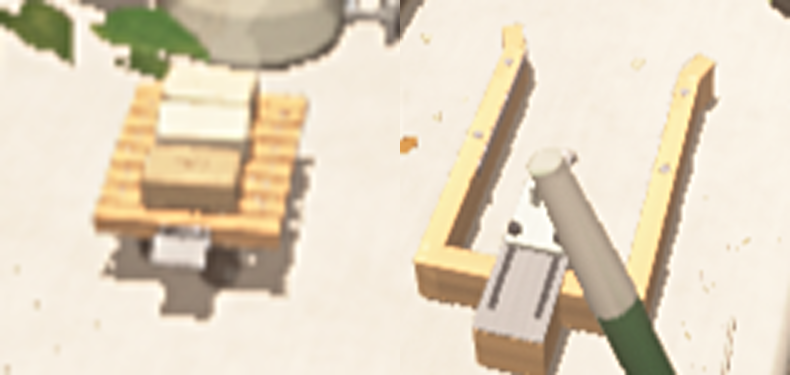

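View pics/c3.png

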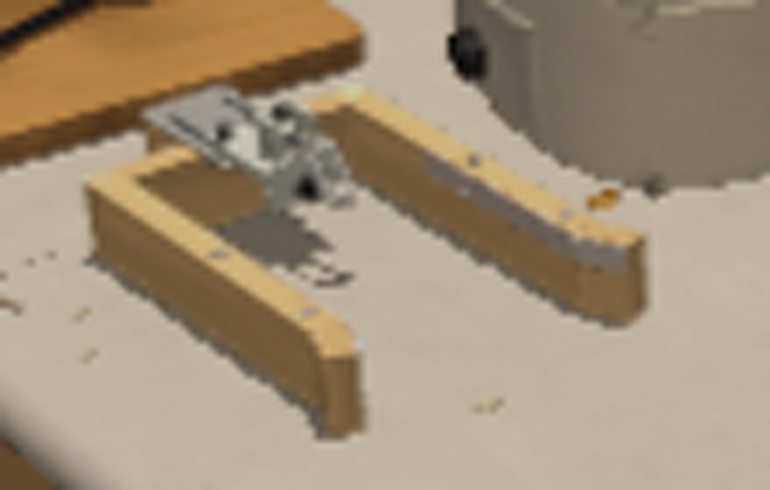

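c1 shows the deck corners at (108,210), (378,360) and (553,255). c2 and c3 show the kerbs, flares and catch block. I'll turn these into positions and take a wrist view, since the hand should be near the bay.

Run:
```python
from h import *
f=lambda pts,ox,oy,s:[(ox+(x+.5)/s-.5,oy+(y+.5)/s-.5) for x,y in pts]
ms,md=eyes.camera_model('scene'),eyes.camera_model('side')
np.set_printoptions(precision=4,suppress=True)
print('caddy scene FL,RL,RR',ray(ms,f([(108,210),(378,360),(553,255)],310,200,6),.05))
print('caddy side FR,FL,RR,RL',ray(md,f([(95,215),(280,235),(140,82),(307,97)],306,130,5),.05))
print('dock scene kerbA outer back, inner back, tip; B inner back, flare, tip',ray(ms,f([(88,187),(135,180),(357,350),(335,112),(580,243),(645,238)],195,145,7),.044))
print('dock side',ray(md,f([(415-400,260),(445-400,245),(503-400,28),(525-400,32),(630-400,292),(692-400,57),(715-400,65)],255,240,3),.044))
m,im=shot('wrist','w0.png');
```

```text
caddy scene FL,RL,RR [[ 0.4677 -0.2011  0.05  ]
 [ 0.4852 -0.3646  0.05  ]
 [ 0.5989 -0.3566  0.05  ]]
caddy side FR,FL,RR,RL [[ 0.5861 -0.1825  0.05  ]
 [ 0.4673 -0.1909  0.05  ]
 [ 0.6019 -0.3528  0.05  ]
 [ 0.4844 -0.3626  0.05  ]]
dock scene kerbA outer back, inner back, tip; B inner back, flare, tip [[0.3948 0.386  0.044 ]
 [0.4167 0.3776 0.044 ]
 [0.4134 0.1533 0.044 ]
 [0.5341 0.3811 0.044 ]
 [0.5504 0.1754 0.044 ]
 [0.5773 0.1594 0.044 ]]
dock side [[0.5602 0.4064 0.044 ]
 [0.5446 0.389  0.044 ]
 [0.5798 0.1705 0.044 ]
 [0.5601 0.1701 0.044 ]
 [0.4077 0.3903 0.044 ]
 [0.417  0.161  0.044 ]
 [0.3968 0.1648 0.044 ]]
```

View pics/w0.png

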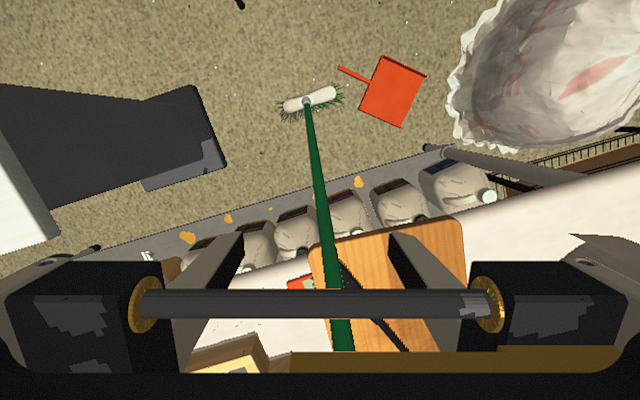

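The wrist view faces the floor and board at the front, so it doesn't show the bay yet. I'll check the clearances next: jar, bowl, pot and bottle.

Run:
```python
from h import *
np.set_printoptions(precision=3,suppress=True)
ms,md=eyes.camera_model('scene'),eyes.camera_model('side')
print('scene jar base front/L/R, red bar, bowl foot, pot, mauve bottle foot, knife?',ray(ms,[(443,309),(413,295),(475,297),(346,295),(368,211),(342,199),(396,226),(234,228)],0.0))
print('side jar base L/R/near, bowl, pot, bottle, leaf',ray(md,[(340,132),(375,133),(357,140),(281,195),(278,216),(295,173)],0.0))
P=ray(ms,[(443,309)],0)[0]
print('jar top at',[ (z,proj(ms,[[P[0],P[1]+.06,z]])[0]) for z in (.1,.15,.2,.25)])
```

```text
scene jar base front/L/R, red bar, bowl foot, pot, mauve bottle foot, knife? [[ 0.528 -0.566 -0.   ]
 [ 0.51  -0.486  0.   ]
 [ 0.621 -0.586  0.   ]
 [ 0.382 -0.382  0.   ]
 [ 0.695 -0.119  0.   ]
 [ 0.681 -0.008  0.   ]
 [ 0.7   -0.237  0.   ]
 [ 0.317  0.067  0.   ]]
side jar base L/R/near, bowl, pot, bottle, leaf [[ 0.628 -0.549  0.   ]
 [ 0.493 -0.576  0.   ]
 [ 0.549 -0.503  0.   ]
 [ 0.706 -0.095  0.   ]
 [ 0.677  0.005 -0.   ]
 [ 0.704 -0.226  0.   ]]
jar top at [(0.1, array([427.253, 263.318])), (0.15, array([428.975, 245.944])), (0.2, array([430.771, 227.836])), (0.25, array([432.644, 208.946]))]
```

Run:
```python
import cv2,numpy as np
a=cv2.imread('pics/scene0.png');b=cv2.imread('pics/side0.png')
def c(im,x,y,w,h,s): return cv2.resize(im[y:y+h,x:x+w],None,fx=s,fy=s,interpolation=cv2.INTER_CUBIC)
cv2.imwrite('pics/c4.png',np.hstack([c(a,320,180,190,150,2.2)[:330],c(b,250,70,180,150,2.2)[:330]][:2])[:, :800])
```

```text
(no output)
```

View pics/c4.png

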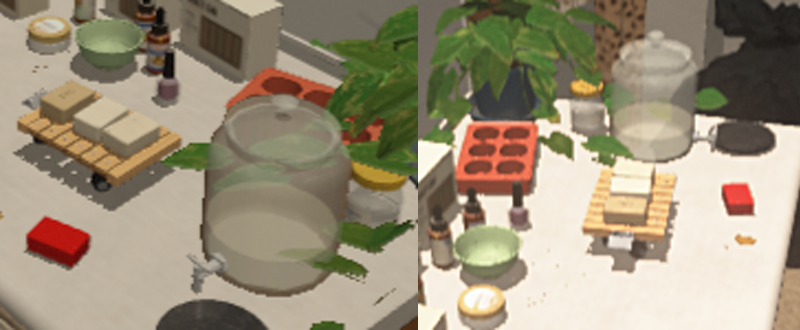

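The rear of the caddy is at about (0.543,-0.36), heading about 95°. The jar's near edge is around y=-0.495, which leaves enough room to come down behind the caddy. I'll lift first, then travel and turn.

arm_command:
  deltas:
    - [[0,0,2.5,0,0,0],[0,0,2.5,0,0,0],[0,0,2.5,0,0,0],[0,0,2.5,0,0,0],[2,-3,0,0,0,-5],[2,-3,0,0,0,-5],[2,-3,0,0,0,-5],[2,-3,0,0,0,-5],[2,-3,0,0,0,-5],[2,-3,0,0,0,-5],[2,-3,0,0,0,-5],[2,-3,0,0,0,-5]]
  gripper: 0.5

```text
t: 1.15
tool_pos: [0.3382, 0.3314, 0.3184]
orientation: [-1.51, -2.755, 0.0]
force: [0.2, -0.5, 0.0]
opening: 0.0696
gripper_force: 0.0
```

arm_command:
  deltas:
    - [[1,-3,0,0,0,-4],[1,-3,0,0,0,-4],[1,-3,0,0,0,-4],[1,-3,0,0,0,-4],[1,-3,0,0,0,-4],[1,-3,0,0,0,-4],[1,-3,0,0,0,-4],[1,-3,0,0,0,0],[1,-3,0,0,0,0],[1,-3,0,0,0,0],[0,0,0,0,0,0],[0,0,0,0,0,0]]

```text
t: 2.15
tool_pos: [0.4377, 0.0318, 0.3182]
orientation: [-2.131, -2.308, 0.001]
force: [-1.0, 0.3, -0.6]
opening: 0.0699
gripper_force: 0.0
```

Run:
```python
from h import *
s=st(); R=cv2.Rodrigues(np.array(s['orientation']))[0]; print(R.round(3))
m,im=shot('wrist','w1.png')
Rc=cv2.Rodrigues(np.array(m['rvec'],float))[0]; print('cam',-Rc.T@np.array(m['tvec']).ravel(),Rc[2])
```

```text
{'t': 2.15, 'tool_pos': [0.438, 0.032, 0.318], 'orientation': [-2.131, -2.308, 0.001], 'force': [-0.964, 0.288, -0.606], 'opening': 0.07}
[[-0.08   0.997 -0.001]
 [ 0.997  0.08   0.   ]
 [ 0.    -0.001 -1.   ]]
cam [0.43139122 0.10814072 0.48432002] [ 0.02132374 -0.2740892  -0.96146784]
```

View pics/w1.png

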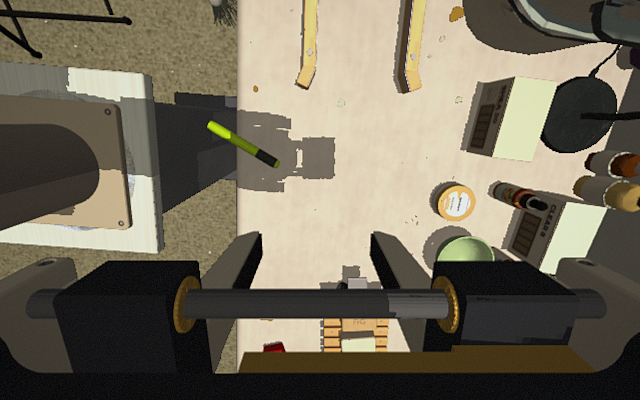

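The wrist view shows the bay kerbs at the top, with flare tips near (305,90) and (410,90), and the caddy at the bottom near (355,335). I'll read the kerb edges numerically.

Run:
```python
from h import *
im=cv2.imread('pics/w1.png')
for r in (2,20,40,60,70,80,88):
    print(r,'L',[ (u,*im[r,u]) if 0 else '%d:%d/%d'%(u,im[r,u,2],im[r,u,0]) for u in range(294,322,1)])
    print(r,'R',['%d:%d/%d'%(u,im[r,u,2],im[r,u,0]) for u in range(394,430,1)])
```

```text
2 L ['294:220/179', '295:219/175', '296:219/179', '297:218/175', '298:219/177', '299:219/176', '300:223/182', '301:233/191', '302:154/125', '303:96/82', '304:118/71', '305:212/109', '306:226/125', '307:222/127', '308:221/126', '309:221/128', '310:221/128', '311:221/131', '312:223/133', '313:220/130', '314:221/133', '315:222/136', '316:226/119', '317:198/162', '318:176/152', '319:203/163', '320:214/172', '321:214/170']
2 R ['394:219/176', '395:219/177', '396:218/176', '397:218/177', '398:218/176', '399:226/184', '400:150/120', '401:101/82', '402:107/88', '403:112/92', '404:113/94', '405:87/59', '406:69/31', '407:70/35', '408:69/27', '409:70/41', '410:62/51', '411:47/41', '412:160/153', '413:188/115', '414:217/113', '415:224/127', '416:221/125', '417:220/126', '418:219/126', '419:220/126', '420:219/127', '421:222/131', '422:219/130', '423:220/131', '424:219/130', '425:220/130', '426:213/164', '427:213/174', '428:213/172', '429:214/172']
20 L ['294:220/179', '295:221/180', '296:222/181', '297:222/182', '298:223/181', '299:225/185', '300:237/196', '301:160/127', '302:101/83', '303:94/85'
[... 4837 characters left out ...]
:232/192', '311:225/182', '312:223/184', '313:223/182', '314:223/182', '315:222/180', '316:223/183', '317:223/183', '318:224/183', '319:226/187', '320:227/188', '321:228/189']
88 R ['394:225/184', '395:233/191', '396:150/119', '397:102/83', '398:111/92', '399:120/101', '400:105/79', '401:75/40', '402:72/34', '403:70/30', '404:74/34', '405:72/39', '406:65/50', '407:60/53', '408:49/44', '409:150/108', '410:221/110', '411:229/117', '412:229/124', '413:228/123', '414:230/122', '415:227/111', '416:223/103', '417:206/98', '418:171/94', '419:208/151', '420:218/172', '421:225/190', '422:227/193', '423:226/191', '424:227/189', '425:227/189', '426:226/188', '427:227/188', '428:226/187', '429:227/187']
```

```bash
cat > cad.py <<'E'
from h import *
E
python3 - <<'E'
from h import *
np.set_printoptions(precision=4,suppress=True)
m=eyes.camera_model('wrist')
L=[(316.3,2),(315.9,20),(315.3,40),(314.3,60)]; Rr=[(412.3,2),(410.3,20),(408.3,40),(405.8,60)]
Lo=[(304.5,2),(303.7,20),(303.2,40),(302.6,60)];Ro=[(425.5,2),(423.3,20),(421,40),(418.2,60)]
for n,p in (('L',L),('R',Rr),('Lo',Lo),('Ro',Ro)): 
    q=ray(m,p,.044); print(n,q[:,:2].tolist()); f=np.polyfit(q[:,1],q[:,0],1); print(f, np.polyval(f,[.19,.32]))
print(ray(m,[(313.5,69),(404.5,69),(308,85),(409,90)],.044))
im=cv2.imread('pics/w1.png')
print(['%d:%d/%d'%(u,im[325,u,2],im[325,u,0]) for u in range(314,400,2)])
E
```

```text
L [[0.4186640546658462, 0.2644164098860013], [0.41988958008208566, 0.24293178688825645], [0.4210785589015567, 0.2182463255102275], [0.4217391439275333, 0.19263226450330528]]
[-0.0431  0.4302] [0.422  0.4164]
R [[0.5489020129974428, 0.27511914917545427], [0.5499439609190822, 0.2536232109266679], [0.5514517423498555, 0.2289682975750665], [0.5523000505098573, 0.20337417664205876]]
[-0.0487  0.5623] [0.5531 0.5468]
Lo [[0.4026524935771038, 0.2631006063664648], [0.4030783882196442, 0.24154978360904567], [0.404112668745704, 0.21685104010340672], [0.4050411677579499, 0.19125843678102641]]
[-0.0343  0.4115] [0.405  0.4006]
Ro [[0.566806168800889, 0.27659048298793726], [0.5678504326060414, 0.25509525424120294], [0.5692518486172339, 0.2304321894361231], [0.5699900269791397, 0.2048296212919458]]
[-0.0455  0.5795] [0.5708 0.5649]
[[0.4215 0.1808 0.044 ]
 [0.5524 0.1915 0.044 ]
 [0.4152 0.1587 0.044 ]
 [0.5638 0.1641 0.044 ]]
['314:226/187', '316:226/186', '318:229/188', '320:159/127', '322:112/95', '324:172/86', '326:188/82', '328:189/80', '330:186/81', '332:180/78', '334:184/82', '336:176/74', '338:175/76', '340:149/69', '342:164/88', '344:219/120', '346:216/114', '348:219/119', '350:219/121', '352:220/120', '354:218/118', '356:217/119', '358:220/121', '360:221/122', '362:223/123', '364:223/122', '366:221/125', '368:221/125', '370:218/117', '372:217/118', '374:220/119', '376:173/90', '378:158/71', '380:156/73', '382:158/70', '384:157/72', '386:153/69', '388:224/173', '390:227/191', '392:226/187', '394:226/188', '396:225/190', '398:240/202']
```

The bay is measured: gap 130.6 mm (given 130), origin about (0.487, 0.187), heading 92.5°. Next I'll hover behind the caddy.

arm_command:
  deltas:
    - [[0.9,-3.6,0,0,0,0],[0.9,-3.6,0,0,0,0],[0.9,-3.6,0,0,0,0],[0.9,-3.6,0,0,0,0],[0.9,-3.6,0,0,0,0],[0.9,-3.6,0,0,0,0],[0.9,-3.6,0,0,0,0],[0.9,-3.6,0,0,0,0],[0.9,-3.6,0,0,0,0],[0.9,-3.6,0,0,0,0],[0.9,-3.6,0,0,0,0],[0.9,-3.6,0,0,0,0]]

```text
t: 3.2
tool_pos: [0.5471, -0.3987, 0.3185]
orientation: [-2.124, -2.314, -0.001]
force: [1.3, 0.4, 0.7]
opening: 0.0699
gripper_force: 0.0
```

arm_command:
  deltas:
    - [[0,0,0,0,0,0],[0,0,0,0,0,0],[0,0,0,0,0,0]]

```text
t: 3.45
tool_pos: [0.5465, -0.3973, 0.3182]
orientation: [-2.125, -2.313, -0.001]
force: [0.1, 0.3, 0.1]
opening: 0.0695
gripper_force: 0.0
```

Run:
```python
from h import *
np.set_printoptions(precision=4,suppress=True)
s=st()
m,im=shot('wrist','w2.png')
# expected caddy deck corners
C=np.array([.5345,-.274]);h=np.radians(94.7);u=np.array([np.cos(h),np.sin(h)]);n=np.array([-u[1],u[0]])
print(proj(m,[[*(C+a*u+b*n),.05] for a,b in((.085,.06),(.085,-.06),(-.085,-.06),(-.085,.06),(.12,0))]))
cv2.imwrite('pics/w2c.png',cv2.resize(im[40:300,180:500],None,fx=2.3,fy=2.3,interpolation=cv2.INTER_CUBIC))
```

```text
{'t': 3.45, 'tool_pos': [0.547, -0.397, 0.318], 'orientation': [-2.125, -2.313, -0.001], 'force': [0.129, 0.332, 0.077], 'opening': 0.07}
[[271.24    20.0865]
 [359.2101  20.4206]
 [354.1114 146.8548]
 [275.7122 146.5829]
 [315.3046  -9.7152]]
```

View pics/w2c.png

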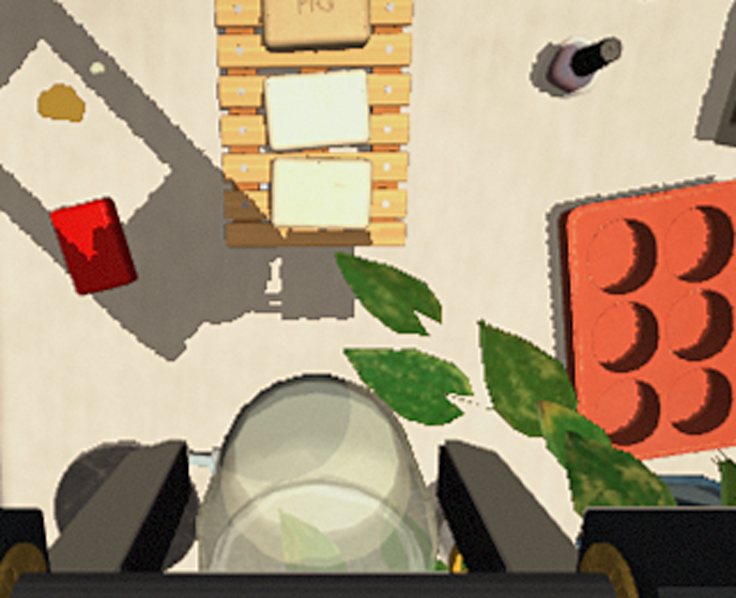

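The crop shows the rear edge of the caddy from (226,247) to (406,245), with the three cream or tan bars on the slats. The red bar at (93,245) is the look-alike. There are leaves just behind, with tips at (340,255) and (345,350), so I'll triangulate those and refine the caddy pose.

Run:
```python
from h import *
np.set_printoptions(precision=4,suppress=True)
m=eyes.camera_model('wrist'); ms=eyes.camera_model('scene')
f=lambda x,y:(180+(x+.5)/2.3-.5,40+(y+.5)/2.3-.5)
q=ray(m,[f(226,246),f(406,245),f(216,2),f(411,2)],.05)[:,:2];print(q)
def head(a,b):return np.degrees(np.arctan2(*(b-a)[::-1]))
print('head',head(q[0],q[2]),head(q[1],q[3]),head(q[0],q[1])+90)
rm=(q[0]+q[1])/2
print('rear mid',rm,'w',np.linalg.norm(q[1]-q[0]))
for name,a in(('leaf1',f(338,253)),('leaf2',f(345,350))):
    for z in (0,.03,.06,.1,.15,.2):
        p=ray(m,[a],z)[0]; print(name,z,p[:2],proj(ms,[p])[0])
```

```text
[[ 0.4853 -0.3636]
 [ 0.6048 -0.3526]
 [ 0.4722 -0.2188]
 [ 0.5897 -0.2086]]
head 95.1764380325063 96.0052067247148 95.23500373564289
rear mid [ 0.545  -0.3581] w 0.12000407325417395
leaf1 0 [ 0.5625 -0.3665] [393.7804 263.9973]
leaf1 0.03 [ 0.5611 -0.3637] [393.1793 254.6296]
leaf1 0.06 [ 0.5597 -0.3608] [392.5661 245.0743]
leaf1 0.1 [ 0.5578 -0.3571] [391.7292 232.0323]
leaf1 0.15 [ 0.5554 -0.3523] [390.6506 215.2252]
leaf1 0.2 [ 0.553  -0.3476] [389.5343 197.8299]
leaf2 0 [ 0.5751 -0.4402] [417.4546 275.4724]
leaf2 0.03 [ 0.5729 -0.4328] [415.5509 265.1828]
leaf2 0.06 [ 0.5707 -0.4254] [413.616  254.7248]
leaf2 0.1 [ 0.5678 -0.4156] [410.9863 240.5116]
leaf2 0.15 [ 0.5641 -0.4033] [407.6165 222.2979]
leaf2 0.2 [ 0.5605 -0.391 ] [404.1511 203.5675]
```

The rear mid point is (0.545, -0.358), heading about 95.4°, with a measured width of 120.0 mm, which matches. The leaf tip lies low, around z=0.03. I'll descend close behind the rail with the fingers fully open and watch the force.

arm_command:
  deltas:
    - [[0,0.7,-2,0,0,0.5],[0,0.7,-3,0,0,0],[0,0.7,-3,0,0,0],[0,0,-3,0,0,0],[0,0,-3,0,0,0],[0,0,-3,0,0,0],[0,0,-3,0,0,0],[0,0,-2,0,0,0],[0,0,-1,0,0,0],[0,0,-1,0,0,0],[0,0,0,0,0,0],[0,0,0,0,0,0]]
  gripper: 1

```text
t: 4.5
tool_pos: [0.5465, -0.3778, 0.0801]
orientation: [2.115, 2.321, 0.0]
force: [-0.8, -0.3, 1.0]
opening: 0.0928
gripper_force: 0.0
```

arm_command:
  deltas:
    - [[0,0,-0.6,0,0,0],[0,0,-0.6,0,0,0],[0,0,-0.6,0,0,0],[0,0,-0.6,0,0,0],[0,0,-0.6,0,0,0],[0,0,-0.6,0,0,0],[0,0,-0.2,0,0,0],[0,0,0,0,0,0],[0,0,0,0,0,0]]

```text
t: 5.25
tool_pos: [0.5456, -0.3779, 0.0404]
orientation: [-2.117, -2.321, 0.0]
force: [-0.1, -1.1, 0.9]
opening: 0.0932
gripper_force: 0.0
```

arm_command:
  deltas:
    - [[-0.02,0.2,0,0,0,0],[-0.02,0.2,0,0,0,0],[-0.02,0.2,0,0,0,0],[-0.02,0.2,0,0,0,0],[-0.02,0.2,0,0,0,0],[-0.02,0.2,0,0,0,0],[-0.02,0.2,0,0,0,0],[-0.02,0.2,0,0,0,0],[-0.02,0.2,0,0,0,0],[-0.02,0.2,0,0,0,0],[-0.02,0.2,0,0,0,0],[-0.02,0.2,0,0,0,0]]

```text
t: 6.25
tool_pos: [0.5433, -0.3538, 0.0407]
orientation: [2.117, 2.321, -0.0]
force: [-0.1, -0.8, 1.0]
opening: 0.0931
gripper_force: 0.6
```

arm_command:
  deltas:
    - [[-0.03,0.3,0,0,0,0],[-0.03,0.3,0,0,0,0],[-0.03,0.3,0,0,0,0],[-0.03,0.3,0,0,0,0],[-0.03,0.3,0,0,0,0],[-0.03,0.3,0,0,0,0],[-0.03,0.3,0,0,0,0],[-0.03,0.3,0,0,0,0],[-0.03,0.3,0,0,0,0],[-0.03,0.3,0,0,0,0],[-0.03,0.3,0,0,0,0],[-0.03,0.3,0,0,0,0]]

```text
t: 7.25
tool_pos: [0.5397, -0.3176, 0.0406]
orientation: [-2.117, -2.321, 0.0]
force: [0.6, -0.7, 1.7]
opening: 0.0932
gripper_force: 0.6
```

Run:
```python
from h import *
np.set_printoptions(precision=4,suppress=True)
s=st(); m,im=shot('scene','s1.png'); m2,im2=shot('side','d1.png')
p=np.array(s['tool_pos'][:2]); h=np.radians(95.4);u=np.array([np.cos(h),np.sin(h)]);n=np.array([-u[1],u[0]])
C=p+u*.0935
pts=[[*(C+a*u+b*n),.05] for a,b in((.085,.06),(.085,-.06),(-.085,-.06),(-.085,.06))]
for mm,i in((m,im),(m2,im2)):
    q=proj(mm,pts); cv2.polylines(i,[np.int32(q.round())],True,(255,0,0),1); print(q)
a=cv2.resize(im[170:290,290:423],None,fx=3,fy=3,interpolation=cv2.INTER_CUBIC);b=cv2.resize(im2[110:230,290:423],None,fx=3,fy=3,interpolation=cv2.INTER_CUBIC)
cv2.imwrite('pics/v1.png',np.hstack([a,b]))
```

```text
{'t': 7.25, 'tool_pos': [0.54, -0.318, 0.041], 'orientation': [-2.117, -2.321, 0.0], 'force': [0.603, -0.671, 1.721], 'opening': 0.093}
[[314.1678 226.7305]
 [343.872  211.1625]
 [387.7673 233.6498]
 [357.9134 251.6621]]
[[359.8609 184.8644]
 [321.411  181.0837]
 [330.8105 153.134 ]
 [365.7541 156.1747]]
```

View pics/v1.png

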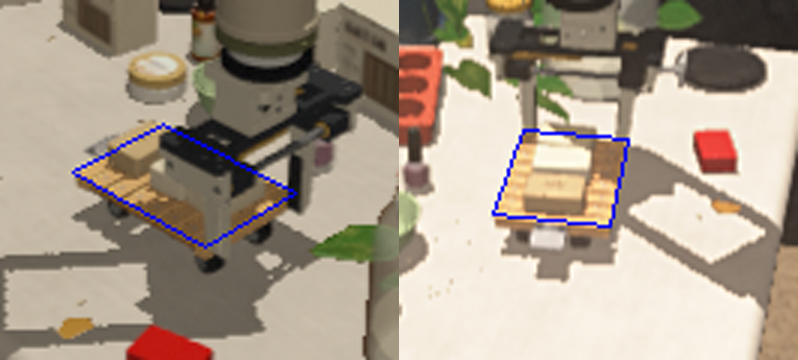

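The model outline fits in both views. The fingers sit on the rear rail, the bars are in place and the bystanders are undisturbed. I'll push straight a bit more, then steer onto the bay's line.

arm_command:
  deltas:
    - [[-0.03,0.3,0,0,0,0],[-0.03,0.3,0,0,0,0],[-0.03,0.3,0,0,0,0],[-0.03,0.3,0,0,0,0],[-0.03,0.3,0,0,0,0],[-0.03,0.3,0,0,0,0],[-0.03,0.3,0,0,0,0],[-0.03,0.3,0,0,0,0],[-0.03,0.3,0,0,0,0],[-0.03,0.3,0,0,0,0],[-0.03,0.3,0,0,0,0],[-0.03,0.3,0,0,0,0]]

```text
t: 8.35
tool_pos: [0.5361, -0.2816, 0.0406]
orientation: [-2.117, -2.321, 0.0]
force: [0.4, -1.1, -0.9]
opening: 0.0932
gripper_force: 0.5
```

arm_command:
  deltas:
    - [[-0.05,0.35,0,0,0,0],[-0.06,0.35,0,0,0,0],[-0.075,0.35,0,0,0,-0.08],[-0.075,0.35,0,0,0,-0.08],[-0.075,0.35,0,0,0,-0.08],[-0.075,0.35,0,0,0,-0.08],[-0.075,0.35,0,0,0,-0.08],[-0.075,0.35,0,0,0,-0.08],[-0.075,0.35,0,0,0,-0.08],[-0.075,0.35,0,0,0,-0.08],[-0.075,0.35,0,0,0,-0.08],[-0.075,0.35,0,0,0,-0.08]]

```text
t: 9.35
tool_pos: [0.5275, -0.2396, 0.0407]
orientation: [2.133, 2.306, 0.0]
force: [1.3, -1.4, 0.2]
opening: 0.0931
gripper_force: 0.5
```

arm_command:
  deltas:
    - [[-0.075,0.35,0,0,0,-0.08],[-0.075,0.35,0,0,0,-0.08],[-0.075,0.35,0,0,0,-0.08],[-0.075,0.35,0,0,0,-0.08],[-0.075,0.35,0,0,0,-0.08],[-0.075,0.35,0,0,0,-0.08],[-0.075,0.35,0,0,0,-0.08],[-0.075,0.35,0,0,0,-0.08],[-0.075,0.35,0,0,0,-0.08],[-0.075,0.35,0,0,0,-0.08],[-0.075,0.35,0,0,0,-0.08],[-0.075,0.35,0,0,0,-0.08]]

```text
t: 10.35
tool_pos: [0.5184, -0.1976, 0.0406]
orientation: [-2.153, -2.288, 0.0]
force: [0.3, -1.5, -0.6]
opening: 0.0929
gripper_force: 0.5
```

Run:
```python
from h import *
np.set_printoptions(precision=4,suppress=True)
s=st(); m,im=shot('wrist','w3.png'); o=np.array(s['orientation']); f=np.arctan2(o[1],o[0])%np.pi
h=2*f; u=np.array([np.cos(h),np.sin(h)]);n=np.array([-u[1],u[0]]); p=np.array(s['tool_pos'][:2]); print('tool heading',np.degrees(h))
hsv=cv2.cvtColor(im,cv2.COLOR_BGR2HSV); wood=(hsv[...,1]>75)&(hsv[...,0]<25)
# sample along lateral lines at z=.05, several forward distances, find wood extent
for a in np.arange(.015,.14,.008):
    b=np.arange(-.09,.09,.0005)
    q=proj(m,[[*(p+a*u+bb*n),.05] for bb in b]).round().astype(int)
    ok=(q[:,0]>=0)&(q[:,0]<640)&(q[:,1]>=0)&(q[:,1]<400)
    w=np.array([wood[y,x] if k else False for (x,y),k in zip(q,ok)])
    if w.any(): print(round(a,3),q[180],'wood from',b[w].min(),'to',b[w].max())
```

```text
{'t': 10.35, 'tool_pos': [0.518, -0.198, 0.041], 'orientation': [-2.153, -2.288, 0.0], 'force': [0.28, -1.48, -0.585], 'opening': 0.093}
tool heading 93.49644363182531
0.015 [316 228] wood from -0.05899999999999997 to 0.058500000000000135
0.023 [316 215] wood from -0.05949999999999997 to 0.058000000000000135
0.031 [316 202] wood from -0.05999999999999997 to 0.058500000000000135
0.039 [316 189] wood from -0.05949999999999997 to 0.058500000000000135
0.047 [316 175] wood from -0.05249999999999996 to 0.05600000000000013
0.055 [316 161] wood from -0.05949999999999997 to 0.058500000000000135
0.063 [316 146] wood from -0.05999999999999997 to 0.059000000000000136
0.071 [316 132] wood from -0.05249999999999996 to 0.05150000000000013
0.079 [317 116] wood from -0.05999999999999997 to 0.058000000000000135
0.087 [317 100] wood from -0.05999999999999997 to 0.058500000000000135
0.095 [317  84] wood from -0.052999999999999964 to 0.05150000000000013
0.103 [317  67] wood from -0.05999999999999997 to 0.058500000000000135
0.111 [317  50] wood from -0.05999999999999997 to 0.058500000000000135
0.119 [317  32] wood from -0.05899999999999997 to 0.05650000000000013
0.127 [317  14] wood from -0.05999999999999997 to 0.058000000000000135
```

The wrist camera shows the deck square to the tool, with sides at ±59 mm. I'll finish steering.

arm_command:
  deltas:
    - [[-0.075,0.35,0,0,0,-0.04],[-0.075,0.35,0,0,0,-0.04],[-0.075,0.35,0,0,0,-0.04],[-0.075,0.35,0,0,0,-0.04],[-0.075,0.35,0,0,0,-0.04],[-0.075,0.35,0,0,0,-0.04],[-0.075,0.35,0,0,0,-0.04],[-0.075,0.35,0,0,0,-0.04],[-0.075,0.35,0,0,0,-0.04],[-0.075,0.35,0,0,0,-0.04],[-0.075,0.35,0,0,0,-0.04],[-0.075,0.35,0,0,0,-0.04]]

```text
t: 11.4
tool_pos: [0.5095, -0.1556, 0.0406]
orientation: [2.162, 2.279, -0.0]
force: [1.0, -0.7, -0.4]
opening: 0.0931
gripper_force: 0.5
```

arm_command:
  deltas:
    - [[-0.075,0.35,0,0,0,-0.04],[-0.075,0.35,0,0,0,-0.04],[-0.075,0.35,0,0,0,-0.04],[-0.075,0.35,0,0,0,-0.04],[-0.075,0.35,0,0,0,-0.04],[-0.075,0.35,0,0,0,-0.04],[-0.07,0.35,0,0,0,-0.04],[-0.065,0.35,0,0,0,-0.04],[-0.06,0.35,0,0,0,-0.04],[-0.05,0.35,0,0,0,-0.04],[-0.04,0.35,0,0,0,-0.04],[-0.02,0.35,0,0,0,-0.04]]

```text
t: 12.4
tool_pos: [0.5019, -0.1136, 0.0406]
orientation: [-2.172, -2.27, 0.0]
force: [0.7, -1.0, -0.0]
opening: 0.0931
gripper_force: 0.5
```

```bash
cat > chk.py <<'E'
from h import *
np.set_printoptions(precision=4,suppress=True)
s=st(); m,im=shot('wrist'); o=np.array(s['orientation']); f=np.arctan2(o[1],o[0])%np.pi
h=2*f; u=np.array([np.cos(h),np.sin(h)]);n=np.array([-u[1],u[0]]); p=np.array(s['tool_pos'][:2])
hsv=cv2.cvtColor(im,cv2.COLOR_BGR2HSV); wood=(hsv[...,1]>75)&(hsv[...,0]<25)
L=[]
for a in np.arange(.015,.13,.008):
    b=np.arange(-.066,.066,.0005)
    q=proj(m,[[*(p+a*u+bb*n),.05] for bb in b]).round().astype(int)
    w=np.array([wood[y,x] if 0<=x<640 and 0<=y<400 else False for x,y in q])
    if w.any(): L.append((a,b[w].min(),b[w].max()))
L=np.array(L); k=(L[:,2]-L[:,1])>.115; L=L[k]
off=(L[:,1]+L[:,2])/2; fit=np.polyfit(L[:,0],off,1) if len(L)>2 else [0,0]
hc=h+np.arctan(fit[0]); C=p+.0935*u+np.polyval(fit,.0935)*n
hd=np.radians(92.5); ud=np.array([np.cos(hd),np.sin(hd)]); nd=np.array([-ud[1],ud[0]]); d=C-np.array([.4873,.187])
print('tool head',np.degrees(h),'caddy head',np.degrees(hc),'C',C,'dock xy mm',1000*d@ud,1000*d@nd,'n',len(L))
E
python3 chk.py
```

```text
{'t': 12.4, 'tool_pos': [0.502, -0.114, 0.041], 'orientation': [-2.172, -2.27, 0.0], 'force': [0.727, -1.048, -0.015], 'opening': 0.093}
tool head 92.53964699820774 caddy head 92.45763973620272 C [ 0.499  -0.0201] dock xy mm -207.44843554181674 -2.68927907020138 n 12
```

arm_command:
  deltas:
    - [[-0.03,0.35,0,0,0,0],[-0.03,0.35,0,0,0,0],[-0.03,0.35,0,0,0,0],[-0.03,0.35,0,0,0,0],[-0.03,0.35,0,0,0,0],[-0.03,0.35,0,0,0,0],[-0.03,0.35,0,0,0,0],[-0.03,0.35,0,0,0,0],[-0.03,0.35,0,0,0,0],[-0.03,0.35,0,0,0,0],[-0.03,0.35,0,0,0,0],[-0.03,0.35,0,0,0,0]]

```text
t: 13.45
tool_pos: [0.4983, -0.0716, 0.0406]
orientation: [-2.171, -2.27, 0.0]
force: [-0.3, -1.2, 0.5]
opening: 0.0929
gripper_force: 0.5
```

arm_command:
  deltas:
    - [[-0.025,0.25,0,0,0,0],[-0.025,0.25,0,0,0,0],[-0.025,0.25,0,0,0,0],[-0.02,0.25,0,0,0,0],[-0.015,0.25,0,0,0,0],[-0.015,0.25,0,0,0,0],[-0.01,0.25,0,0,0,0],[-0.01,0.25,0,0,0,0],[-0.01,0.25,0,0,0,0],[-0.01,0.25,0,0,0,0],[-0.01,0.25,0,0,0,0],[-0.01,0.25,0,0,0,0]]

```text
t: 14.45
tool_pos: [0.4965, -0.0417, 0.0406]
orientation: [-2.171, -2.27, 0.0]
force: [-0.9, -0.7, 0.2]
opening: 0.0926
gripper_force: 0.5
```

```bash
python3 chk.py
```

```text
{'t': 14.45, 'tool_pos': [0.497, -0.042, 0.041], 'orientation': [-2.171, -2.27, 0.0], 'force': [-0.901, -0.676, 0.161], 'opening': 0.093}
tool head 92.54979615755252 caddy head 93.71845541357362 C [0.4919 0.0517] dock xy mm -135.35515032810173 1.3473138632855122 n 12
```

```bash
echo "print((1000*L).round(1).tolist())" >> chk.py && python3 chk.py
```

```text
{'t': 14.5, 'tool_pos': [0.497, -0.041, 0.041], 'orientation': [-2.171, -2.27, -0.0], 'force': [-0.149, 1.087, 0.148], 'opening': 0.093}
tool head 92.54849003490766 caddy head 93.6171708462076 C [0.4916 0.0521] dock xy mm -134.91517542508922 1.5685992446311001 n 12
[[15.0, -59.5, 58.5], [23.0, -59.5, 58.5], [31.0, -58.5, 58.5], [39.0, -59.5, 59.0], [47.0, -59.5, 57.0], [55.0, -59.0, 59.0], [63.0, -59.0, 59.5], [79.0, -58.5, 60.0], [87.0, -58.5, 60.0], [103.0, -58.0, 60.5], [111.0, -58.5, 60.5], [127.0, -58.0, 60.5]]
```

arm_command:
  deltas:
    - [[0,0.25,0,0,0,0],[-0.01,0.25,0,0,0,0],[-0.01,0.25,0,0,0,0],[-0.01,0.25,0,0,0,0],[-0.01,0.25,0,0,0,0],[-0.01,0.25,0,0,0,0],[-0.01,0.25,0,0,0,0],[-0.01,0.25,0,0,0,0],[-0.01,0.25,0,0,0,0],[-0.01,0.25,0,0,0,0],[-0.01,0.25,0,0,0,0],[-0.01,0.25,0,0,0,0]]

```text
t: 15.55
tool_pos: [0.4954, -0.0117, 0.0407]
orientation: [-2.172, -2.27, -0.0]
force: [-0.4, -0.8, 0.6]
opening: 0.0934
gripper_force: 0.5
```

```bash
python3 chk.py
```

```text
{'t': 15.55, 'tool_pos': [0.495, -0.012, 0.041], 'orientation': [-2.172, -2.27, -0.0], 'force': [-0.38, -0.808, 0.584], 'opening': 0.093}
tool head 92.54541347183142 caddy head 93.95124690162062 C [0.4895 0.0817] dock xy mm -105.33412067665809 2.3598425530657545 n 12
[[15.0, -59.0, 59.0], [23.0, -59.0, 59.0], [31.0, -57.0, 59.5], [39.0, -58.5, 59.5], [47.0, -59.0, 57.0], [55.0, -58.5, 60.5], [63.0, -58.0, 60.0], [79.0, -57.5, 60.5], [87.0, -58.0, 60.5], [103.0, -57.0, 61.5], [111.0, -57.0, 61.5], [127.0, -56.5, 62.0]]
```

The caddy has yawed about 1.4° left of the tool. I'll turn the tool slightly clockwise while pushing.

arm_command:
  deltas:
    - [[0,0.2,0,0,0,-0.2],[0,0.2,0,0,0,-0.2],[0,0.2,0,0,0,-0.2],[0,0.2,0,0,0,-0.2],[0,0.2,0,0,0,-0.2],[0,0.2,0,0,0,-0.2],[0,0.2,0,0,0,-0.2],[0,0.2,0,0,0,-0.1]]

```text
t: 16.27
tool_pos: [0.4955, 0.0042, 0.0407]
orientation: [2.201, 2.241, -0.0]
force: [-0.0, -1.0, 0.1]
opening: 0.093
gripper_force: 0.6
```

```bash
python3 chk.py
```

```text
{'t': 16.267, 'tool_pos': [0.495, 0.004, 0.041], 'orientation': [2.201, 2.241, -0.0], 'force': [-0.04, -0.964, 0.133], 'opening': 0.093}
tool head 91.02800435295985 caddy head 93.62506843233838 C [0.4897 0.0977] dock xy mm -89.36445735676979 1.4883649375784906 n 10
[[23.0, -58.5, 59.5], [31.0, -57.0, 60.5], [39.0, -58.0, 61.0], [63.0, -56.5, 61.5], [79.0, -54.5, 62.5], [87.0, -55.5, 62.5], [103.0, -54.5, 64.0], [111.0, -54.0, 64.0], [119.0, -54.0, 63.5], [127.0, -53.5, 65.0]]
```

arm_command:
  deltas:
    - [[0,0.2,0,0,0,0],[0,0.2,0,0,0,0],[0,0.2,0,0,0,0],[0,0.2,0,0,0,0],[0,0.2,0,0,0,0],[0,0.2,0,0,0,0],[0,0.2,0,0,0,0],[0,0.2,0,0,0,0]]

```text
t: 16.98
tool_pos: [0.4954, 0.0203, 0.0406]
orientation: [-2.201, -2.242, 0.0]
force: [-1.6, -1.7, 0.1]
opening: 0.0931
gripper_force: 0.4
```

```bash
python3 chk.py; python3 -c "
from h import *
s=monitor.read_state();print(s['wrist_torque'],s['force'])"
```

```text
{'t': 16.983, 'tool_pos': [0.495, 0.02, 0.041], 'orientation': [-2.201, -2.242, 0.0], 'force': [-1.553, -1.713, 0.061], 'opening': 0.093}
tool head 91.04859470384578 caddy head 92.78700737338471 C [0.4904 0.1137] dock xy mm -73.3440466116378 0.05419539510228555 n 11
[[23.0, -58.5, 60.0], [31.0, -56.0, 60.5], [39.0, -58.0, 61.0], [47.0, -57.5, 58.0], [63.0, -56.5, 62.0], [79.0, -56.0, 62.5], [87.0, -55.5, 62.5], [103.0, -55.0, 63.5], [111.0, -54.5, 64.0], [119.0, -54.0, 63.0], [127.0, -61.0, 65.5]]
[-0.06781728  0.04647783  0.03261827] [ 0.03780152  0.06583572 -0.83415697]
```

arm_command:
  deltas:
    - [[0,0.2,0,0,0,0],[-0.01,0.2,0,0,0,0],[0,0.2,0,0,0,0],[-0.01,0.2,0,0,0,0],[-0.01,0.2,0,0,0,0],[-0.01,0.2,0,0,0,0],[-0.01,0.2,0,0,0,0],[-0.01,0.2,0,0,0,0],[-0.01,0.2,0,0,0,0],[-0.01,0.2,0,0,0,0]]

```text
t: 17.87
tool_pos: [0.4947, 0.0403, 0.0406]
orientation: [2.201, 2.242, 0.0]
force: [-0.8, -1.3, -0.3]
opening: 0.0929
gripper_force: 0.4
```

```bash
python3 chk.py
```

```text
{'t': 17.867, 'tool_pos': [0.495, 0.04, 0.041], 'orientation': [2.201, 2.242, 0.0], 'force': [-0.808, -1.339, -0.32], 'opening': 0.093}
tool head 91.04456495691024 caddy head 92.13646348983137 C [0.4905 0.1337] dock xy mm -53.3789123639712 -0.9018762109289518 n 12
[[15.0, -58.0, 59.5], [23.0, -58.0, 60.0], [39.0, -58.0, 61.0], [47.0, -57.5, 57.5], [55.0, -57.0, 61.5], [63.0, -57.0, 61.5], [79.0, -56.5, 62.0], [87.0, -56.0, 62.0], [103.0, -55.5, 63.0], [111.0, -60.0, 65.5], [119.0, -62.0, 65.5], [127.0, -58.5, 63.5]]
```

arm_command:
  deltas:
    - [[-0.01,0.2,0,0,0,0],[-0.01,0.2,0,0,0,0],[-0.01,0.2,0,0,0,0.1],[-0.01,0.2,0,0,0,0.1],[-0.01,0.2,0,0,0,0.1],[-0.01,0.2,0,0,0,0.1],[-0.01,0.2,0,0,0,0.1],[-0.01,0.2,0,0,0,0.1],[-0.01,0.2,0,0,0,0.1],[-0.01,0.2,0,0,0,0.1]]

```text
t: 18.75
tool_pos: [0.4936, 0.0603, 0.0406]
orientation: [-2.185, -2.257, -0.0]
force: [0.8, -1.1, -0.4]
opening: 0.0931
gripper_force: 0.4
```

```bash
python3 chk.py
```

```text
{'t': 18.75, 'tool_pos': [0.494, 0.06, 0.041], 'orientation': [-2.185, -2.257, -0.0], 'force': [0.776, -1.056, -0.352], 'opening': 0.093}
tool head 91.85871615597374 caddy head 91.40575223654083 C [0.4901 0.1537] dock xy mm -33.37833741441472 -1.3919117676283024 n 13
[[15.0, -58.0, 59.5], [23.0, -58.5, 60.0], [31.0, -58.0, 60.0], [39.0, -58.5, 60.0], [55.0, -58.0, 60.0], [63.0, -58.5, 60.0], [79.0, -58.0, 60.5], [87.0, -58.5, 60.0], [95.0, -64.0, 65.5], [103.0, -63.0, 63.5], [111.0, -59.5, 60.5], [119.0, -66.0, 65.5], [127.0, -66.0, 65.5]]
```

The caddy is flush and square between the kerbs. Now I'll feel for the catch in steps of about 6 mm.

arm_command:
  deltas:
    - [[-0.01,0.15,0,0,0,0],[-0.01,0.15,0,0,0,0],[-0.01,0.1,0,0,0,0],[0,0.1,0,0,0,0],[0,0.1,0,0,0,0],[0,0.1,0,0,0,0]]

```text
t: 19.3
tool_pos: [0.4933, 0.0671, 0.0406]
orientation: [-2.185, -2.257, 0.0]
force: [-0.2, -0.3, 0.6]
opening: 0.093
gripper_force: 0.4
```

arm_command:
  deltas:
    - [[-0.01,0.1,0,0,0,0],[0,0.1,0,0,0,0],[-0.01,0.1,0,0,0,0],[0,0.1,0,0,0,0],[-0.01,0.1,0,0,0,0],[0,0.1,0,0,0,0]]

```text
t: 19.8
tool_pos: [0.4931, 0.0732, 0.0406]
orientation: [2.185, 2.257, 0.0]
force: [-0.3, 0.1, -0.3]
opening: 0.093
gripper_force: 0.4
```

arm_command:
  deltas:
    - [[-0.01,0.1,0,0,0,0],[0,0.1,0,0,0,0],[-0.01,0.1,0,0,0,0],[0,0.1,0,0,0,0],[-0.01,0.1,0,0,0,0]]

```text
t: 20.22
tool_pos: [0.4928, 0.0781, 0.0407]
orientation: [2.185, 2.257, 0.0]
force: [-0.2, -1.9, 0.5]
opening: 0.093
gripper_force: 0.7
```

arm_command:
  deltas:
    - [[-0.01,0.1,0,0,0,0],[0,0.1,0,0,0,0],[-0.01,0.1,0,0,0,0],[0,0.1,0,0,0,0]]

```text
t: 20.55
tool_pos: [0.4927, 0.0819, 0.0407]
orientation: [2.185, 2.257, -0.0]
force: [0.4, -4.6, 0.9]
opening: 0.0932
gripper_force: 2.2
```

arm_command:
  deltas:
    - [[-0.01,0.1,0,0,0,0],[0,0.1,0,0,0,0],[-0.01,0.1,0,0,0,0],[0,0.1,0,0,0,0]]

```text
t: 20.88
tool_pos: [0.4924, 0.0861, 0.0407]
orientation: [2.185, 2.257, 0.0]
force: [0.2, -4.2, 0.8]
opening: 0.093
gripper_force: 2.3
```

On the ramp at 3–4 N. I'll go in smaller steps now.

arm_command:
  deltas:
    - [[0,0.1,0,0,0,0],[-0.01,0.1,0,0,0,0]]

```text
t: 21.05
tool_pos: [0.4923, 0.0882, 0.0407]
orientation: [2.185, 2.257, 0.0]
force: [0.4, -4.2, 0.3]
opening: 0.093
gripper_force: 1.9
```

arm_command:
  deltas:
    - [[0,0.1,0,0,0,0],[-0.01,0.1,0,0,0,0]]

```text
t: 21.22
tool_pos: [0.4922, 0.0905, 0.0407]
orientation: [-2.185, -2.257, -0.001]
force: [0.5, -1.4, -0.1]
opening: 0.0932
gripper_force: 0.8
```

arm_command:
  deltas:
    - [[0,0.1,0,0,0,0],[-0.01,0.1,0,0,0,0]]

```text
t: 21.38
tool_pos: [0.4919, 0.0926, 0.0406]
orientation: [-2.185, -2.257, -0.001]
force: [0.4, -0.1, 0.2]
opening: 0.0931
gripper_force: 0.2
```

arm_command:
  deltas:
    - [[0,0.1,0,0,0,0],[0,0.05,0,0,0,0]]

```text
t: 21.55
tool_pos: [0.4917, 0.094, 0.0404]
orientation: [-2.185, -2.257, 0.0]
force: [-0.9, -0.5, -0.4]
opening: 0.0929
gripper_force: 0.0
```

The force dropped, so it snapped or the catch pulled it in. I'll creep on to meet the rail and feel the buffer.

arm_command:
  deltas:
    - [[0,0.05,0,0,0,0],[0,0.05,0,0,0,0],[0,0.05,0,0,0,0]]

```text
t: 21.8
tool_pos: [0.4919, 0.0952, 0.0405]
orientation: [-2.185, -2.257, 0.0]
force: [-0.0, 0.1, -0.3]
opening: 0.0926
gripper_force: 0.0
```

arm_command:
  deltas:
    - [[0,0.05,0,0,0,0],[0,0.05,0,0,0,0],[0,0.05,0,0,0,0]]

```text
t: 22.05
tool_pos: [0.492, 0.0966, 0.0406]
orientation: [-2.185, -2.257, 0.0]
force: [0.1, 0.4, -1.3]
opening: 0.0929
gripper_force: 0.0
```

arm_command:
  deltas:
    - [[0,0.05,0,0,0,0],[0,0.05,0,0,0,0],[0,0.05,0,0,0,0]]

```text
t: 22.3
tool_pos: [0.4921, 0.0981, 0.0407]
orientation: [-2.185, -2.257, -0.0]
force: [-0.1, -1.0, 0.3]
opening: 0.0933
gripper_force: 0.0
```

```bash
python3 chk.py
```

```text
{'t': 22.3, 'tool_pos': [0.492, 0.098, 0.041], 'orientation': [-2.185, -2.257, -0.0], 'force': [-0.076, -1.042, 0.261], 'opening': 0.093}
tool head 91.8461540316082 caddy head 90.92758832644849 C [0.4889 0.1916] dock xy mm 4.503203811618755 -1.8204270491311578 n 13
[[15.0, -58.0, 59.5], [23.0, -58.0, 60.0], [39.0, -58.0, 60.0], [47.0, -58.0, 60.0], [63.0, -58.5, 65.5], [71.0, -62.5, 62.5], [79.0, -66.0, 65.5], [87.0, -66.0, 65.5], [95.0, -66.0, 65.5], [103.0, -66.0, 65.5], [111.0, -66.0, 65.5], [119.0, -66.0, 65.5], [127.0, -66.0, 65.5]]
```

arm_command:
  deltas:
    - [[0,0.05,0,0,0,0],[0,0.05,0,0,0,0],[0,0.05,0,0,0,0]]

```text
t: 22.6
tool_pos: [0.4921, 0.0996, 0.0406]
orientation: [2.185, 2.257, 0.0]
force: [-0.5, 0.5, 0.1]
opening: 0.093
gripper_force: 0.0
```

arm_command:
  deltas:
    - [[0,0.05,0,0,0,0],[0,0.05,0,0,0,0],[0,0.05,0,0,0,0]]

```text
t: 22.85
tool_pos: [0.4921, 0.1011, 0.0406]
orientation: [-2.185, -2.257, -0.0]
force: [0.1, -0.2, 0.4]
opening: 0.0933
gripper_force: 0.0
```

arm_command:
  deltas:
    - [[0,0.05,0,0,0,0],[0,0.05,0,0,0,0]]

```text
t: 23.02
tool_pos: [0.4921, 0.1021, 0.0406]
orientation: [2.185, 2.257, 0.0]
force: [0.1, 0.2, -0.4]
opening: 0.0931
gripper_force: 0.0
```

arm_command:
  deltas:
    - [[0,0.05,0,0,0,0],[0,0.05,0,0,0,0]]

```text
t: 23.18
tool_pos: [0.4921, 0.1026, 0.0406]
orientation: [2.185, 2.257, -0.001]
force: [0.2, -4.5, 0.9]
opening: 0.0933
gripper_force: 2.1
```

arm_command:
  deltas:
    - [[0,0.05,0,0,0,0],[0,0,0,0,0,0]]

```text
t: 23.35
tool_pos: [0.4921, 0.103, 0.0406]
orientation: [2.185, 2.256, -0.001]
force: [-0.0, -5.0, 0.0]
opening: 0.0928
gripper_force: 2.4
```

arm_command:
  deltas:
    - [[0,0.05,0,0,0,0],[0,0,0,0,0,0]]

```text
t: 23.52
tool_pos: [0.4921, 0.1033, 0.0407]
orientation: [2.185, 2.256, -0.002]
force: [-0.4, -6.2, 0.0]
opening: 0.0931
gripper_force: 3.0
```

There's a stiff buffer after the drop, so the caddy is home. I'll let go by backing off straight, then check.

arm_command:
  deltas:
    - [[0,-0.1,0,0,0,0],[0,-0.2,0,0,0,0],[0,-0.4,0,0,0,0],[0,-0.6,0,0,0,0],[0,-0.8,0,0,0,0],[0,-1,0,0,0,0],[0,-1,0,0,0,0],[0,-1,0,0,0,0],[0,-0.5,1,0,0,0],[0,0,2,0,0,0],[0,0,2,0,0,0],[0,0,2,0,0,0]]

```text
t: 24.52
tool_pos: [0.4918, 0.0474, 0.112]
orientation: [-2.186, -2.256, 0.0]
force: [0.7, -0.1, -0.1]
opening: 0.0927
gripper_force: 0.0
```

arm_command:
  deltas:
    - [[0,0,3,0,0,0],[0,0,3,0,0,0],[0,0,3,0,0,0],[0,0,3,0,0,0],[0,0,3,0,0,0],[0,0,3,0,0,0],[0,0,3,0,0,0],[0,0,0,0,0,0],[0,0,0,0,0,0],[0,0,0,0,0,0]]

```text
t: 25.35
tool_pos: [0.4919, 0.0478, 0.3205]
orientation: [-2.186, -2.257, -0.0]
force: [0.1, 0.8, -0.9]
opening: 0.093
gripper_force: 0.0
```

Run:
```python
from h import *
np.set_printoptions(precision=4,suppress=True)
s=st(); m,im=shot('wrist','w9.png')
hsv=cv2.cvtColor(im,cv2.COLOR_BGR2HSV)
# rear edge: scan along y at several x, z=.05, report wood start; and lateral extents; and soap blobs
for x in (.44,.455,.47,.515,.53,.545):
    ys=np.arange(.06,.16,.0005); q=proj(m,[[x,y,.05] for y in ys]).round().astype(int)
    w=[(hsv[v,u,1]>75 and hsv[v,u,0]<25) for u,v in q]; i=int(np.argmax(w)); print('x',x,'rear edge y',ys[i],q[i])
for y in (.115,.13,.145,.16,.175):
    xs=np.arange(.40,.58,.0005); q=proj(m,[[x,y,.05] for x in xs]).round().astype(int)
    w=np.array([(hsv[v,u,1]>75 and hsv[v,u,0]<25) for u,v in q]).astype(int); d=np.diff(w); print(y,'on',xs[1:][d>0],'off',xs[1:][d<0])
```

```text
{'t': 25.35, 'tool_pos': [0.492, 0.048, 0.321], 'orientation': [-2.186, -2.257, -0.0], 'force': [0.05, 0.804, -0.897], 'opening': 0.093}
x 0.44 rear edge y 0.11050000000000004 [283 129]
x 0.455 rear edge y 0.11100000000000004 [293 129]
x 0.47 rear edge y 0.11150000000000004 [303 129]
x 0.515 rear edge y 0.11300000000000004 [333 129]
x 0.53 rear edge y 0.11350000000000005 [343 129]
x 0.545 rear edge y 0.11400000000000005 [353 129]
0.115 on [0.4305] off [0.5495]
0.13 on [0.4305 0.526 ] off [0.463 0.544]
0.145 on [0.4305 0.525 ] off [0.463  0.5505]
0.16 on [0.4205 0.429  0.445  0.526  0.558 ] off [0.4175 0.4245 0.441  0.4625 0.5495 0.5655]
0.175 on [0.4045 0.4265 0.493  0.525  0.551  0.56  ] off [0.422  0.4595 0.4975 0.544  0.554  0.5775]
```

The rear face is at y≈0.112, so the caddy origin sits about 10 mm past the bay's origin. It is square to within about 0.6°, the rear soap bar is 63 mm wide and still centred, and the hand is well clear. Handing in.

```bash
python3 -c "
from h import *
print(ticket.close_job())"
```

```text
the job is handed in; nothing more can be done
None
```

The caddy sits nose first in the bay, apparently held by the catch: I felt the ramp, the drop at the snap and the stiff buffer, pressed to about 6 N and backed off. The hand is clear and the job is handed in; no verdict came back.

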